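# Nest a heat sink with its mate in the stock carton

### The job

In one carton a heat sink stands alone; make it up to a nested pair like the one in the other carton: take the loose heat sink that matches it (the same long, widely spaced fins) and stand it on that carton's floor with its fins facing the mate's. Then gently slide it in across the floor, its fins between the mate's fins, until they are fully home and the pair stands square up against the carton's back wall. Leave everything else where it is.

Things in the scene. Friction and masses are not known exactly. Their poses are not given: they have to be found in the camera images.
- heatsink: the loose aluminium heat sink to nest, 0.26 to 0.39 kg: an extrusion standing on end, comb-shaped from above, 42 mm deep (x), 109 wide (y), 60 tall. Origin: centre of its underside; fins point to its +x. Too wide to grip except from above across the 42 mm depth (flat back to fin tips). Starts on the bench between the cartons, fins away from the robot, turned up to 0.5 rad either way
- heatsink_back (a point): centre of the foot of the heat sink's flat back (x = -21 mm in its frame), the face to push: a plain plate 109 mm wide, 60 mm tall, 8 mm thick. Axes as the heat sink
- heatsink_tips (a point): foot of the heat sink's fin tips (x = +21 mm in its frame, y = 0). 8 fins, 34 mm long, 4 mm thick, rounded tips, at y = -52.5, -37.5 ... +52.5 mm (15 mm pitch, 11 mm gaps, no fin at y = 0, outer fins flush with the sides)
- mate: the identical heat sink (same frame and sizes) standing alone and loose in the carton, 1 to 20 mm short of its back wall, fins (+x) towards the open front, within 0.04 rad of square. The fins mesh when the two face each other offset sideways by half a pitch, 7.5 mm, to either side (then 3.5 mm of play each side of every fin); without offset the tips clash
- mate_base (a point): foot of the mate's plate between the fins (x = -13 mm in its frame, y = 0), which the other's fin tips meet when fully home: the loose one's origin is then at x = 8 mm and y = +7.5 or -7.5 mm in the mate's frame. Sliding one heat sink on the cardboard takes 1 to 3 N, both together 2.5 to 5.5 N, with brief peaks of 10 to 15 N as the tips meet the plate or the pair starts off
- carton: the open-front cardboard carton that holds the mate, fixed, on the left or the right, turned up to 0.2 rad. Origin: centre of its underside; +x to its back wall, away from the robot. Inside 200 mm (x) by 170 mm (y), walls and floor 4 mm thick: the inner floor is 4 mm above the bench. Side walls 72 mm high in the back 80 mm, then sloping down to the front lip, 22 mm high, inner face at x = -100 mm
- carton_wall (a point): foot of the inner face of the carton's back wall (x = +100 mm in its frame, y = 0), 72 mm high. Axes as the carton
- full_carton: the other carton, same shape and frame, fixed, on the other side; holds the finished nested pair. To be left alone
- pair_back: heat sink of the finished pair in the other carton, against its back wall (same frame and sizes as the loose one). Leave alone
- pair_front: the second heat sink of the finished pair, nested into the first. Leave alone
- fine_sink: a different heat sink standing on end near the loose one, with 13 short, close fins (24 mm deep in x, 110.5 mm wide in y, 60 mm tall; 9 mm fin pitch). Origin: centre of its underside, fins to +x. It does not match; leave alone
- parts_box: closed cardboard box 75 x 100 x 50 mm beyond the cartons, origin centre of its underside; leave alone
- long_box: closed cardboard box 60 x 150 x 40 mm beyond the cartons, origin centre of its underside; leave alone
- canister: white canister 64 mm in diameter, 85 mm high, beyond the cartons, origin centre of its underside; leave alone
- reel: white component tape reel lying flat, 178 mm in diameter, 12 mm high, near the robot on its left, origin centre of its underside; leave alone
- driver: black screwdriver, about 200 mm long, lying beyond the cartons on the right, origin under its middle; leave alone
- scanner: grey hand-held code scanner, about 145 mm long and 32 mm high, lying near the robot on its right; leave alone
There are look-alikes about, which are no part of the job. What is shaped like the heatsink but green is not meant.

How it is judged (in metres and radians):
On the way:
1. the matching heat sink stands upright on the carton's floor in front of its mate, fins towards the mate's fins, not yet in between (x of heatsink in the frame of mate between 0.043 and 0.14 m and y of heatsink in the frame of mate between -0.04 and 0.04 m and z of heatsink in the frame of carton below 0.007 m and angle between heatsink's own z axis and vertical below 0.06 rad and angle between the x axis of heatsink and the x axis of mate, either way round below 0.35 rad), for 0.1 s.
At the end, for the whole second after the job is handed in: The matching heat sink and its mate stand upright on the carton's floor, at rest, square to each other within 0.06 rad, fins interlaced half a pitch apart and home to within 4 mm, and the mate's back is square and within 5 mm of the carton's back wall (x of heatsink in the frame of mate between 0.004 and 0.012 m and y of heatsink in the frame of mate between -0.013 and 0.013 m and angle between the x axis of heatsink and the x axis of mate, either way round below 0.06 rad and x of mate in the frame of carton above 0.074 m and angle between the x axis of mate and the x axis of carton, either way round below 0.06 rad and angle between each of heatsink, mate's own z axis and vertical below 0.05 rad and z of each of heatsink, mate in the frame of carton below 0.007 m and linear speed of each of heatsink, mate below 0.01 m/s); the robot touches nothing.
It fails at once if the fins are rammed: more than 50 N between the two heat sinks (contact force between heatsink and mate above 50 N).
It fails at once if the mate is lifted or tipped over (z of mate in the frame of carton above 0.03 m or angle between mate's own z axis and vertical above 0.4 rad).
It fails at once if the other heat sink or the finished pair is moved by more than 20 mm (distance of any of fine_sink, pair_back, pair_front from where it was at the start of the episode above 0.02 m).
It fails at once if a bystander is moved by more than 30 mm (distance of any of parts_box, long_box, canister, reel, driver, scanner from where it was at the start of the episode above 0.03 m).
It also fails if it takes over 61 s, if anything falls off the work surface, if the arm or the gripper's body presses on something with over 40 N, if the wrist force passes 120 N, or if a joint passes its speed limit or range.

### The arm

A 6-joint arm with a two-finger parallel gripper is mounted at the origin on the work surface. World frame = base frame: x ahead of the robot, y to its left, z up, the work surface at z = 0. Lengths are in m, angles in degrees, forces in N, time in s.
With the tool pointing down it reaches from about 0.4 to 0.825 m from the base axis. Payload 7 kg.
Tool frame: the origin (TCP) lies midway between the tips of the shut fingers; the grasp point (between the pads) lies ctrl.tcp_to_grasp behind it (ctrl.tcp_to_grasp is the distance from the TCP to the grasp point, in m); z points along the fingers, y is the line along which they close (so a half turn about z gives the same grasp; the last joint's range is limited). The gripper opens to 88 mm and grips with 3 to 60 N. Pads are 19 mm wide; open, the fingers measure 130 mm over their backs; the gripper's body (78 mm by 193 mm) begins 47 mm behind the grasp point.
Start: joints at [86.465, 20.546, 0.682, 0, -70.136, -16.507], TCP at [0.231, 0.634, 0.227] pointing down, gripper open.
Joint ranges: [-176.03, 176.03], [-82.01, 121.73], [-58.28, 71.71], [-173.87, 95.51], [-174.79, -0.11], [-173.66, 173.66]. Speed limits (degrees/s): [136.94, 136.94, 172.46, 180, 180, 180].

### API

Orientations are given as [roll, pitch, yaw] about the fixed x, y, z axes, in that order (R = Rz(yaw) Ry(pitch) Rx(roll)).
In Python, from plant import ctrl, imaging, close_job gives the robot as it stands.
- The arm moves only by the shell command python3 -m crank 'ROWS'. ROWS is JSON, a list of rows, each a list of 3 entries, a list of its own where there are three numbers: the shift along the world's x, y, z in m, then the turn, a rotation vector about the world's x, y, z in degrees, then the opening, from -1 (shut) to 1 (fully open), so that 0 is half open. A call has 1 to 12 rows; each row shifts and turns the commanded pose from where the row before left it; what a row does not reach is not made up. A row lasts 1/10 s, in which the tool goes at most 50 mm and 8.59 degrees, less where a joint would pass 70% of its speed; a pose out of reach is approached as far as the arm can. A call is refused whole if a number of a shift passes 0.05 or a number of a turn 8.59, either way. A call with a gripper value outside its range is refused whole. The fingers move at their own pace and stop on an object; the grip force is fixed at half the most. Time passes only in rows, so rows that do not move let the fingers close. It gives the time, the measured TCP pose, the force, the opening and the grip force at its end, in the units of the state.
- ctrl.get_obs(): the state, without advancing time (a new reading comes with each control period).
- imaging.snapshot(name): name is "scene" or "side" or "wrist"; returns (picture, depth): 480x640x3 uint8, blue, green, red; 480x640 float32, m along the optical axis (not along the pixel's ray), 0 where there is no reading.
- imaging.camera_model(name): a dict with "mtx" (3x3 intrinsics, pixels), "D" ([k1, k2, p1, p2, k3] as OpenCV has them; the pictures are not rectified), "R" (3x3) and "t" (3): a world point X has camera coordinates R X + t. Camera axes: x right, y down, z forward; pixel columns grow to the right and rows downward; lengths in m; the calibration is good to about 2 mm. A picture is of the moment at which its call begins: read the wrist's pose just before it. camera_model takes no time and is no camera call; for the wrist camera it gives the pose at the moment of the call.
- close_job(): hands the job in; it is judged then, once.
The state is a dict: "clock": time; "joint_pos": joint angles; "qvel": joint speeds; "tau": joint torques, N m; "tool_pos": TCP position; "orientation": TCP orientation; "force": force on the tool from outside, world axes, zero at the start; "moment": the same for the moment, N m; "opening": finger opening in m; "gripper_force": force on a finger pad.
Only numpy, scipy, OpenCV 4.12 (cv2) and the standard library are available. Lean on these libraries where they do the work, as an engineer would, in place of code of your own. Each camera call takes 0.05 s, during which the arm holds its last target. There are 200 camera calls.

## Working session

There is one attempt and no reset: what is moved stays moved. The work goes in short steps, Python scripts to look and compute and a shell command to move; the robot and the scene stay as the last step left them, time stands still between calls to the robot, and variables do not carry over. Pictures are saved under pics/ and viewed, at most 10 in all, crops included, and the job is handed in when it is done.

```bash
ls; mkdir -p pics; python3 - <<'E'
from plant import ctrl, imaging
import cv2,numpy as np
print(ctrl.get_obs(), ctrl.tcp_to_grasp)
for n in ("scene","side"):
    p,d=imaging.snapshot(n); np.savez(f"{n}0.npz",p=p,d=d,**{k:np.array(v) for k,v in imaging.camera_model(n).items()})
    cv2.imwrite(f"pics/{n}0.png",p); m=imaging.camera_model(n); print(n,-np.array(m["R"]).T@np.array(m["t"]))
E
```

```text
pics
{'clock': 0.0, 'joint_pos': array([ 8.64634017e+01,  2.05916292e+01,  6.32712882e-01, -2.05356205e-02,
       -7.01366619e+01, -1.65052788e+01]), 'qvel': array([ 0.00493725,  0.05221321, -0.03445901,  0.00826724, -0.02215433,
        0.03774827]), 'tau': array([ 2.01142997e-03, -5.82726932e+01,  2.93052131e+01,  6.99669465e+00,
        7.07954750e-03, -1.52750772e-04]), 'tool_pos': array([0.23119911, 0.63363157, 0.22561115]), 'orientation': array([ 1.79902875e+02, -8.64759799e-03, -2.00488634e+01]), 'force': array([ 0.04178854, -0.11366212, -1.06352904]), 'moment': array([ 0.04465909, -0.00629407, -0.0476131 ]), 'gripper_force': 0.0, 'opening': 0.08765667973650859} 0.0188
scene [ 1.1977082  -0.41535586  0.85516996]
side [0.413112   0.82438461 0.50609347]
```

View pics/scene0.png

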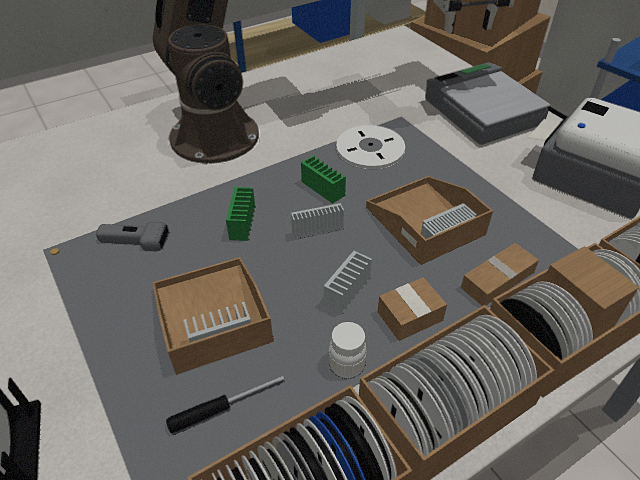

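The scene camera looks back towards the robot. The lone mate is in the carton at px (217,320), and the finished pair is at (445,220). Candidates for the loose heat sink:
- Silver, few fins, at (347,280). This is my choice.
- Silver, many fins, at (318,218): the fine_sink.
- Green at (240,212) and green at (323,178): excluded by colour.

Next I'll make a top-down map from depth and a close crop.

```bash
cat > h.py <<'E'
import cv2,numpy as np
from plant import ctrl, imaging
def cloud(p,d,m):
    K,D,R,t=[np.array(m[k],float) for k in("mtx","D","R","t")]
    v,u=np.mgrid[:480,:640]
    n=cv2.undistortPoints(np.stack([u,v],-1).reshape(-1,1,2).astype(np.float64),K,D).reshape(480,640,2)
    X=np.dstack([n*d[...,None],d])
    return (X.reshape(-1,3)-t)@R, p.reshape(-1,3), d.reshape(-1)>0
def topmap(P,C,ok,x0,x1,y0,y1,s,zmin=-1,zmax=1):
    "image: up=+x, left=+y; s px per m; highest point wins"
    k=ok&(P[:,0]>x0)&(P[:,0]<x1)&(P[:,1]>y0)&(P[:,1]<y1)&(P[:,2]>zmin)&(P[:,2]<zmax)
    P,C=P[k],C[k]; o=np.argsort(P[:,2]);P,C=P[o],C[o]
    im=np.zeros((int((x1-x0)*s)+1,int((y1-y0)*s)+1,3),np.uint8)
    im[((x1-P[:,0])*s).astype(int),((y1-P[:,1])*s).astype(int)]=C
    return im
E
python3 - <<'E'
from h import *
ims=[];PP=[]
for n in("scene","side"):
    z=np.load(n+"0.npz"); P,C,ok=cloud(z["p"],z["d"],z); PP.append((P,C,ok))
    print(n,[P[v*640+u].round(3) for u,v in((335,292),(360,256),(190,336),(217,320),(295,219))] if n=="scene" else "")
# fit: silver top points z in .052-.068 within regions
for n,(P,C,ok) in zip(("scene","side"),PP):
    g=(C.max(1).astype(int)-C.min(1)<40)&(C.max(1)>110)
    for nm,(x0,x1,y0,y1,za,zb) in dict(loose=(.45,.72,-.15,.15,.05,.07),mate=(.45,.75,-.4,-.12,.055,.071)).items():
        k=ok&g&(P[:,0]>x0)&(P[:,0]<x1)&(P[:,1]>y0)&(P[:,1]<y1)&(P[:,2]>za)&(P[:,2]<zb)
        Q=P[k]; print(n,nm,k.sum())
        if k.sum()>10: 
            r=cv2.minAreaRect(Q[:,:2].astype(np.float32)); print(r, np.median(Q[:,2]))
z=np.load("scene0.npz")["p"]
a=cv2.resize(z[190:320,270:410],None,fx=4,fy=4)[:520,:560]
cv2.imwrite("pics/crop0.png",a)
m=[cv2.resize(topmap(*q,.3,.85,-.42,.42,450),None,fx=1,fy=1) for q in PP]
cv2.imwrite("pics/top0.png",np.vstack(m)); print(m[0].shape)
E
```

```text
scene [array([ 0.658, -0.05 ,  0.057]), array([0.608, 0.043, 0.055]), array([ 0.61 , -0.314,  0.063]), array([ 0.559, -0.249,  0.003]), array([ 0.439, -0.007,  0.046])]
side 
scene loose 547
((0.5850008726119995, 0.020071305334568024), (0.2725023329257965, 0.16315989196300507), 2.821359395980835) 0.05803568725089582
scene mate 574
((0.5807443857192993, -0.2601528763771057), (0.17861239612102509, 0.11325394362211227), 79.95952606201172) 0.06262597845082304
side loose 760
((0.582648515701294, 0.019963286817073822), (0.14424271881580353, 0.2698260545730591), 87.16394805908203) 0.059010595847565725
side mate 351
((0.6071178913116455, -0.2419525682926178), (0.14802022278308868, 0.05554788559675217), 70.68016052246094) 0.06260116207308168
(248, 379, 3)
```

View pics/top0.png

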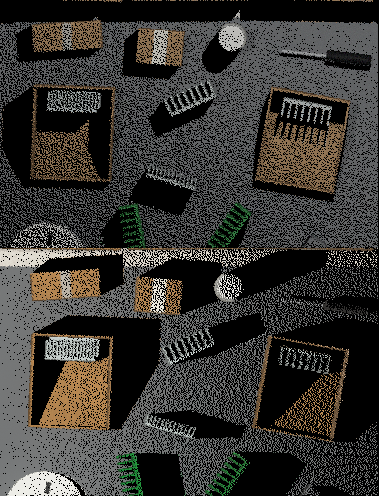

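View pics/crop0.png

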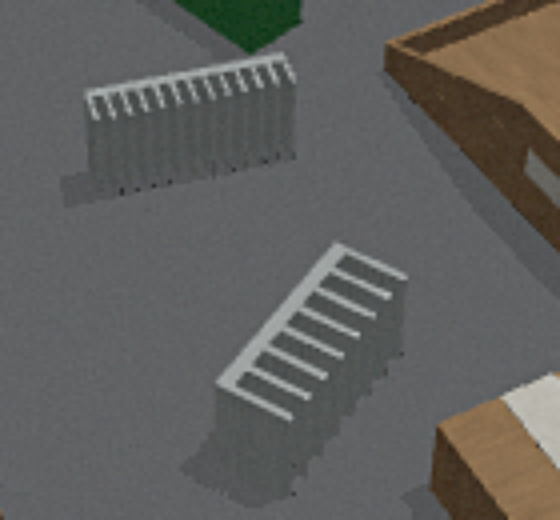

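The crop confirms the choice: the lower silver part (crop 310,370) has 8 long, wide fins pointing away from the robot, while the upper one is the fine one. The mate's carton is on the robot's right. Now I'll fit the comb and carton poses.

```bash
cat >> h.py <<'E'
from scipy.optimize import minimize
from scipy.spatial import cKDTree
def combpts():
    a=np.arange(-21,21.1,1.);b=np.arange(-54.5,54.6,.5);X,Y=np.meshgrid(a,b)
    k=(X<=-13)|(np.abs((Y-7.5+7.5)-(np.round((Y-7.5)/15)*15+7.5))<=2.01)
    return np.c_[X[k],Y[k]]/1000
CP=combpts();CT=cKDTree(CP)
def fitcomb(Q,guess,r=.085):
    "Q xy of top points; guess x,y,yaw(rad)"
    Q=Q[np.hypot(*(Q-guess[:2]).T)<r]
    def cost(p):
        c,s=np.cos(p[2]),np.sin(p[2]); q=(Q-p[:2])@np.array([[c,-s],[s,c]])
        f=np.minimum(CT.query(q)[0],.006)**2
        g=np.minimum(cKDTree(q).query(CP[::3])[0],.006)**2
        return (f.mean()+g.mean())*1e6
    best=None
    for dy in np.arange(-.016,.017,.004):
      for da in(-.1,0,.1):
        for dx in (-.01,0,.01):
          c,s=np.cos(guess[2]),np.sin(guess[2])
          p0=np.array([guess[0]+dx*c-dy*s,guess[1]+dx*s+dy*c,guess[2]+da])
          k=cost(p0)
          if best is None or k<best[0]: best=(k,p0)
    r=minimize(cost,best[1],method="Nelder-Mead",options=dict(initial_simplex=best[1]+np.array([[0,0,0],[.004,0,0],[0,.004,0],[0,0,.05]])))
    return r.x,r.fun,len(Q)
def silver(C): C=C.astype(int); return (np.ptp(C,axis=1)<45)&(C.max(1)>90)
def fitcarton(P,C,ok,guess,zlo=.064,zhi=.08):
    "rim of back 80 mm"
    C=C.astype(int); k=ok&(P[:,2]>zlo)&(P[:,2]<zhi)&(C[:,2]-C[:,0]>25)
    Q=P[k,:2];Q=Q[np.hypot(*(Q-guess[:2]).T)<.17]
    def cost(p):
        c,s=np.cos(p[2]),np.sin(p[2]); x,y=((Q-p[:2])@np.array([[c,-s],[s,c]])).T
        d=np.minimum(np.abs(x-.102)+np.maximum(np.abs(y)-.089,0),np.abs(np.abs(y)-.087)+np.maximum(x-.104,0)+np.maximum(.02-x,0))
        return np.minimum(d,.015).mean()*1e3
    best=min(((cost(g),tuple(g)) for dx in np.arange(-.03,.031,.01) for dy in np.arange(-.03,.031,.01) for da in np.arange(-.15,.16,.05) for g in [np.array(guess)+[dx,dy,da]]))
    b=np.array(best[1]); r=minimize(cost,b,method="Nelder-Mead",options=dict(initial_simplex=b+np.array([[0,0,0],[.005,0,0],[0,.005,0],[0,0,.05]])))
    return r.x,r.fun,len(Q)
def inframe(p,f):
    c,s=np.cos(f[2]),np.sin(f[2]); return np.r_[np.array([[c,s],[-s,c]])@(p[:2]-f[:2]),p[2]-f[2]]
E
python3 - <<'E'
from h import *
for n in("scene","side"):
    z=np.load(n+"0.npz"); P,C,ok=cloud(z["p"],z["d"],z); s=silver(C)&ok
    L=fitcomb(P[s&(abs(P[:,2]-.06)<.006),:2],(.637,0,.35)); print(n,"loose",L)
    M=fitcomb(P[s&(abs(P[:,2]-.064)<.006),:2],(.60,-.255,np.pi-.15)); print("mate",M)
    K=fitcarton(P,C,ok,(.54,-.25,-.15)); print("carton",K)
    print("mate in carton",inframe(M[0],K[0]))
E
```

```text
scene loose (array([ 0.63203024, -0.00206794,  0.424192  ]), np.float64(1.571644558368805), 465)
mate (array([ 0.60146388, -0.26039219,  2.95140579]), np.float64(1.6536581112278392), 575)
carton (array([ 0.53879151, -0.25259562, -0.18078662]), np.float64(1.4334531738152574), 637)
mate in carton [0.06305282 0.0035992  3.13219241]
side loose (array([0.63195565, 0.00229488, 0.42346131]), np.float64(1.8224793320077775), 622)
mate (array([ 0.60054477, -0.25667764,  2.94579185]), np.float64(7.657885475032505), 428)
carton (array([ 0.53609113, -0.24782636, -0.17781709]), np.float64(2.2130464062249295), 407)
mate in carton [6.50029739e-02 2.68894647e-03 3.12360894e+00]
```

```bash
python3 -m crank '[[[0.026,-0.041,0],[0,0,-3],1],[[0.026,-0.041,0],[0,0,-3],1],[[0.026,-0.041,0],[0,0,-3],1],[[0.026,-0.041,0],[0,0,-3],1],[[0.026,-0.041,0],[0,0,-3],1],[[0.026,-0.041,0],[0,0,-3],1],[[0.026,-0.041,0],[0,0,-3],1],[[0.026,-0.041,0],[0,0,-3],1],[[0.026,-0.041,0],[0,0,-3],1],[[0.026,-0.041,0],[0,0,-3],1],[[0.026,-0.041,0],[0,0,-3],1],[[0.026,-0.041,0],[0,0,-3],1]]'
```

```text
clock: 1.3
tool_pos: [0.5439, 0.1402, 0.2265]
orientation: [180.0, 0.0, -56.2]
force: [0.4, 0.4, 0.5]
opening: 0.0877
gripper_force: 0.0
```

```bash
python3 -m crank '[[[0.022,-0.035,0],[0,0,-2.4],1],[[0.022,-0.035,0],[0,0,-2.4],1],[[0.022,-0.035,0],[0,0,-2.4],1],[[0.022,-0.035,0],[0,0,-2.4],1],[[0,0,0],[0,0,0],1],[[0,0,0],[0,0,0],1]]'
python3 - <<'E'
from h import *
m=imaging.camera_model("wrist"); p,d=imaging.snapshot("wrist"); cv2.imwrite("pics/w1.png",p)
o=ctrl.get_obs(); print(o["tool_pos"],o["orientation"], -np.array(m["R"]).T@m["t"], np.array(m["R"])[2])
P,C,ok=cloud(p,d,m); s=silver(C)&ok
print(fitcomb(P[s&(abs(P[:,2]-.06)<.006),:2],(.632,0,.424)))
E
```

```text
clock: 1.9
tool_pos: [0.6312, 0.001, 0.2256]
orientation: [179.9, 0.0, -65.8]
force: [-0.2, 0.4, 0.1]
opening: 0.0874
gripper_force: 0.0
[0.63098764 0.00184341 0.22591693] [ 1.79938125e+02  2.36001395e-02 -6.56840449e+01] [ 0.66560035 -0.07335906  0.3833533 ] [-0.12575926  0.27445539 -0.95334089]
(array([ 0.63275155, -0.00071505,  0.43744456]), np.float64(0.30390943300648005), 2435)
```

View pics/w1.png

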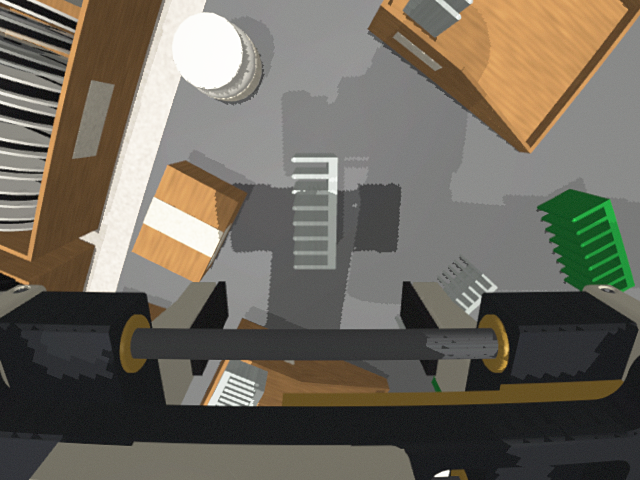

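The wrist view shows the loose sink upright at (315,212), with its fins to the left. The fit agrees with the scene estimate, so I'll descend and grip.

```bash
python3 -m crank '[[[0.0015,-0.002,-0.04],[0,0,0.7],1],[[0,0,-0.04],[0,0,0],1],[[0,0,-0.04],[0,0,0],1],[[0,0,-0.04],[0,0,0],1],[[0,0,-0.03],[0,0,0],1],[[0,0,-0.014],[0,0,0],1],[[0,0,0],[0,0,0],-1],[[0,0,0],[0,0,0],-1],[[0,0,0],[0,0,0],-1],[[0,0,0],[0,0,0],-1],[[0,0,0],[0,0,0],-1],[[0,0,0],[0,0,0],-1]]'
```

```text
clock: 3.15
tool_pos: [0.6331, 0.0001, 0.0233]
orientation: [-179.9, -0.0, -64.9]
force: [-3.0, -1.5, 4.1]
opening: 0.0455
gripper_force: 1.5
```

```bash
python3 -m crank '[[[0,0,0],[0,0,0],-1],[[0,0,0],[0,0,0],-1],[[0,0,0.02],[0,0,0],-1],[[0,0,0.04],[0,0,0],-1],[[0,0,0.04],[0,0,0],-1],[[-0.0175,-0.042,0.02],[0,0,-6],-1],[[-0.0175,-0.042,0],[0,0,-6],-1],[[-0.0175,-0.042,0],[0,0,-6],-1],[[-0.0175,-0.042,0],[0,0,-6],-1],[[-0.0175,-0.042,0],[0,0,-6],-1],[[-0.0165,-0.043,0],[0,0,-6],-1],[[0,0,0],[0,0,0],-1]]'
python3 - <<'E'
from h import *
m=imaging.camera_model("wrist"); p,d=imaging.snapshot("wrist"); cv2.imwrite("pics/w2.png",p)
o=ctrl.get_obs(); print(o["tool_pos"],o["orientation"],o["opening"],o["gripper_force"])
P,C,ok=cloud(p,d,m); s=silver(C)&ok
M=fitcomb(P[s&(abs(P[:,2]-.064)<.006),:2],(.601,-.2585,2.95)); print(M)
K=fitcarton(P,C,ok,(.5375,-.25,-.179));print(K, inframe(M[0],K[0]))
zt=o["tool_pos"][2]-.022+.060; print(zt)
L=fitcomb(P[s&(abs(P[:,2]-zt)<.008),:2],(o["tool_pos"][0],o["tool_pos"][1],np.radians(o["orientation"][2]+90))); print(L)
E
```

```text
clock: 4.35
tool_pos: [0.526, -0.2567, 0.1418]
orientation: [179.9, -0.0, -101.4]
force: [-0.5, 0.5, -3.2]
opening: 0.0415
gripper_force: 30.0
[ 0.5270649  -0.25513163  0.1418747 ] [ 1.79927675e+02  1.27803933e-02 -1.01222166e+02] 0.041557515017129676 29.985078424215317
(array([ 0.59896571, -0.27460959,  2.93469507]), np.float64(8.829465243959664), 3436)
(array([ 0.53680369, -0.25046773, -0.18114356]), np.float64(1.5660889423230326), 2728) [ 0.06549421 -0.01254809  3.11583863]
0.179874699811333
(array([ 0.52433334, -0.27152055, -0.2269642 ]), np.float64(13.043651382327637), 11493)
```

View pics/w2.png

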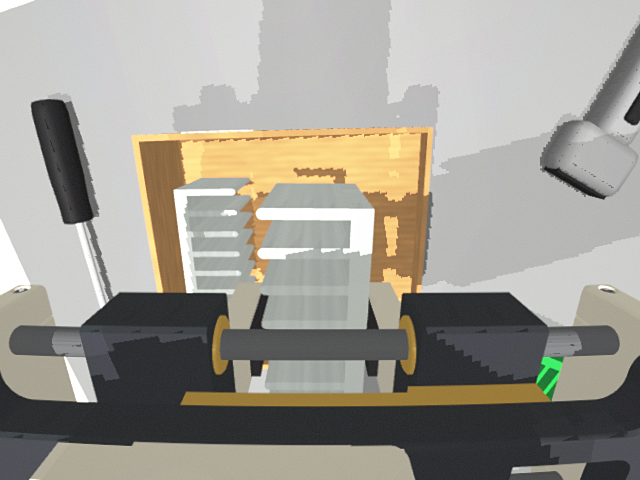

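Mate at the carton's left, the held sink is in front of it, clear of walls (fins left toward mate, as wanted). The mate fit slipped by one pitch due to occlusion (-12.5 mm + 15 mm ≈ +2.5 mm, agrees with before). Lower gently.

```bash
python3 -m crank '[[[-0.003,0.002,0],[0,0,0],-1],[[0,0,-0.03],[0,0,0],-1],[[0,0,-0.03],[0,0,0],-1],[[0,0,-0.03],[0,0,0],-1],[[0,0,-0.014],[0,0,0],-1],[[0,0,-0.006],[0,0,0],-1],[[0,0,-0.003],[0,0,0],-1],[[0,0,-0.002],[0,0,0],-1],[[0,0,0],[0,0,0],-1],[[0,0,0],[0,0,0],-1]]'
```

```text
clock: 5.4
tool_pos: [0.5264, -0.2509, 0.0284]
orientation: [-179.9, 0.0, -100.9]
force: [0.4, 0.4, -2.2]
opening: 0.0416
gripper_force: 30.0
```

```bash
python3 -m crank '[[[0,0,-0.001],[0,0,0],-1],[[0,0,-0.001],[0,0,0],-1],[[0,0,0],[0,0,0],-1]]'
```

```text
clock: 5.7
tool_pos: [0.5263, -0.2511, 0.027]
orientation: [-179.9, -0.0, -100.9]
force: [-2.1, 2.8, 8.2]
opening: 0.0416
gripper_force: 30.0
```

```bash
python3 -m crank '[[[0,0,0],[0,0,0],0.14],[[0,0,0],[0,0,0],0.14],[[0,0,0],[0,0,0],0.14],[[0,0,0.03],[0,0,0],0.14],[[0,0,0.04],[0,0,0],0.14],[[0,0,0.05],[0,0,0],0.4],[[0,0,0.05],[0,0,0],0.4],[[0,0,0.03],[0,0,0],0.4],[[0,0,0],[0,0,0],0.4]]'
cat > look.py <<'E'
from h import *
import sys
def two(P,C,ok,gl,gm,K):
    s=silver(C)&ok
    Q=P[s&(abs(P[:,2]-.064)<.006),:2]; q=np.array([inframe(np.r_[a,0],K)[:2] for a in Q]) if len(Q) else Q
    return q
if __name__=="__main__":
    tag=sys.argv[1]; K=np.array([.537,-.2505,-.180])
    for n in("wrist","scene"):
        m=imaging.camera_model(n); p,d=imaging.snapshot(n); cv2.imwrite(f"pics/{tag}_{n}.png",p)
        P,C,ok=cloud(p,d,m); np.savez(f"{tag}_{n}.npz",P=P,C=C,ok=ok)
        k=fitcarton(P,C,ok,K); print(n,"carton",k[0].round(4),round(k[1],2))
        q=two(P,C,ok,0,0,k[0] if n=="wrist" else k[0])
        xs=float(sys.argv[2]) # split in carton x
        w=abs(q[:,1])<.08
        L=fitcomb(q[w&(q[:,0]<xs)],np.array([xs-.03,-.004,0.])); M=fitcomb(q[w&(q[:,0]>xs)&(q[:,0]<.096)],np.array([xs+.03,.003,np.pi]))
        print(" loose",L[0].round(4),L[1].round(2)," mate",M[0].round(4),M[1].round(2)," loose in mate",inframe(L[0],M[0]).round(4))
E
python3 look.py a 0.03; python3 -c "
from plant import ctrl; print(ctrl.get_obs()['tool_pos'])"
```

```text
clock: 6.6
tool_pos: [0.5283, -0.2518, 0.2312]
orientation: [-179.5, -0.0, -100.9]
force: [-0.4, 0.0, -0.8]
opening: 0.0611
gripper_force: 0.0
wrist carton [ 0.5365 -0.2512 -0.1749] 1.92
 loose [-0.0094 -0.002  -0.018 ] 0.3  mate [6.5500e-02 2.8000e-03 3.1227e+00] 0.35  loose in mate [ 0.0748  0.0063 -3.1406]
scene carton [ 0.5388 -0.2526 -0.1791] 1.54
 loose [-0.0115 -0.0015 -0.0236] 1.59  mate [0.0635 0.0035 3.1355] 1.12  loose in mate [ 0.075   0.0055 -3.1591]
[ 0.52595253 -0.25083894  0.22610853]
```

View pics/a_wrist.png

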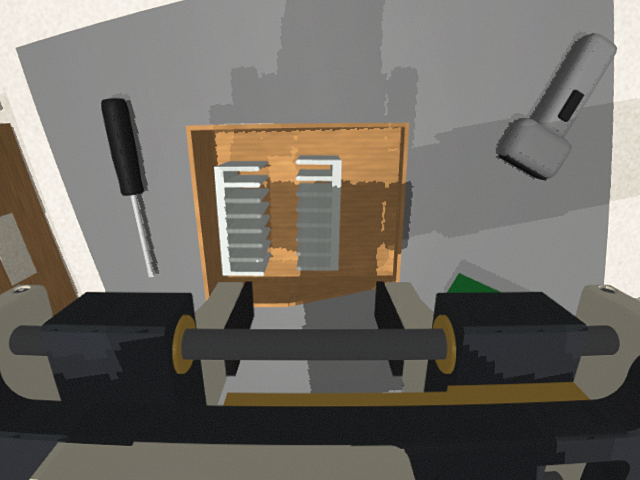

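Both sinks stand upright in the carton: the loose at (320,213), the mate at (240,220), fins facing, offset 6.3 mm (wanted 7.5 ± 3.5), parallel. Now I'll turn the tool so both fingers push on the plate, and come down behind it.

```bash
python3 -m crank '[[[-0.0043,0.0007,0],[0,0,8.2],0.14],[[-0.0043,0.0007,0],[0,0,8.2],0.14],[[-0.0043,0.0007,0],[0,0,8.2],0.14],[[-0.0043,0.0007,0],[0,0,8.2],0.14],[[-0.0043,0.0007,0],[0,0,8.2],0.14],[[-0.0043,0.0007,0],[0,0,8.2],0.14],[[-0.0043,0.0007,0],[0,0,8.2],0.14],[[-0.0043,0.0007,0],[0,0,8.2],0.14],[[-0.0043,0.0007,0],[0,0,8.2],0.14],[[-0.0043,0.0007,0],[0,0,8.2],0.14],[[-0.0043,0.0007,0],[0,0,8.2],0.14],[[0,0,0],[0,0,0],0.14]]'
```

```text
clock: 7.9
tool_pos: [0.4774, -0.2429, 0.2239]
orientation: [-180.0, 0.2, -10.6]
force: [-0.7, 0.1, -0.0]
opening: 0.0502
gripper_force: 0.0
```

```bash
python3 -m crank '[[[0,0,-0.04],[0,0,-0.3],0.14],[[0,0,-0.04],[0,0,0],0.14],[[0,0,-0.04],[0,0,0],0.14],[[0,0,-0.04],[0,0,0],0.14],[[0,0,-0.03],[0,0,0],0.14],[[0,0,-0.012],[0,0,0],0.14],[[0,0,0],[0,0,0],0.14],[[0,0,0],[0,0,0],0.14]]'
python3 -c "
from plant import ctrl; o=ctrl.get_obs(); print(o['tool_pos'],o['orientation'],o['force'],o['opening'])"
python3 look.py b 0.03
```

```text
clock: 8.7
tool_pos: [0.4793, -0.2434, 0.0243]
orientation: [180.0, -0.0, -11.1]
force: [-0.4, -0.7, -0.6]
opening: 0.0498
gripper_force: 0.0
[ 0.479269   -0.24340221  0.02425936] [ 1.79985259e+02 -3.55669506e-02 -1.11003451e+01] [-0.37657553 -0.73527261 -0.56798054] 0.04979379847434691
wrist carton [ 0.5176 -0.2469 -0.1841] 1.62
 loose [ 0.0098 -0.0022 -0.0084] 1.72  mate [0.0636 0.0034 3.128 ] 15.23  loose in mate [ 0.0537  0.0064 -3.1364]
scene carton [ 0.5388 -0.2525 -0.1807] 1.64
 loose [-0.0113 -0.0016 -0.0174] 3.6  mate [0.0636 0.0035 3.129 ] 1.1  loose in mate [ 0.0747  0.0061 -3.1465]
```

View pics/b_wrist.png

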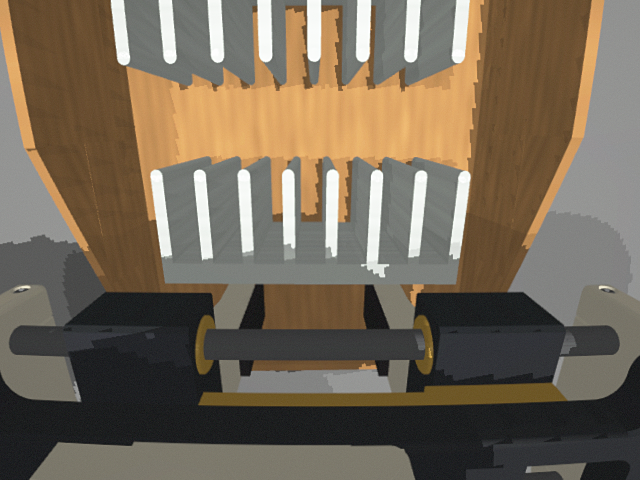

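The view shows the two combs facing each other (loose tips at row ~175, mate tips at row ~58), with the fins staggered. The fingers sit behind the plate. Start the slide.

```bash
python3 -m crank '[[[0.004,-0.0008,0],[0,0,0],0.14],[[0.004,-0.0008,0],[0,0,0],0.14],[[0.003,-0.0006,0],[0,0,0],0.14],[[0.002,-0.0004,0],[0,0,0],0.14],[[0.002,-0.0004,0],[0,0,0],0.14],[[0.002,-0.0004,0],[0,0,0],0.14],[[0.002,-0.0004,0],[0,0,0],0.14],[[0.002,-0.0004,0],[0,0,0],0.14],[[0.002,-0.0004,0],[0,0,0],0.14],[[0.002,-0.0004,0],[0,0,0],0.14],[[0.002,-0.0004,0],[0,0,0],0.14],[[0.002,-0.0004,0],[0,0,0],0.14]]'
```

```text
clock: 10.0
tool_pos: [0.5077, -0.249, 0.0235]
orientation: [-180.0, 0.0, -11.0]
force: [-1.1, 0.2, -1.2]
opening: 0.0499
gripper_force: 0.6
```

```bash
python3 look.py c 0.03; python3 - <<'E'
from h import *
a=np.load("b_wrist.npz");  # fin-top pixel columns now
p=cv2.imread("pics/c_wrist.png")
print(p.shape)
E
```

```text
wrist carton [ 0.5238 -0.2476 -0.1892] 1.66
 loose [ 0.0155 -0.0027  0.0052] 6.03  mate [0.0761 0.0032 3.139 ] 4.77  loose in mate [ 0.0606  0.006  -3.1339]
scene carton [ 0.5388 -0.2526 -0.1791] 1.61
 loose [ 0.0026 -0.0018 -0.0092] 1.46  mate [0.0639 0.0036 3.132 ] 1.1  loose in mate [ 0.0612  0.0059 -3.1412]
(480, 640, 3)
```

```bash
python3 -m crank '[[[0.002,-0.0005,0],[0,0,0],0.14],[[0.002,-0.0005,0],[0,0,0],0.14],[[0.002,-0.0005,0],[0,0,0],0.14],[[0.002,-0.0005,0],[0,0,0],0.14],[[0.002,-0.0005,0],[0,0,0],0.14],[[0.002,-0.0005,0],[0,0,0],0.14],[[0.002,-0.0005,0],[0,0,0],0.14],[[0.0015,-0.0004,0],[0,0,0],0.14]]'; python3 look.py d 0.042;
```

```text
clock: 10.9
tool_pos: [0.5232, -0.253, 0.0236]
orientation: [180.0, 0.0, -11.0]
force: [-2.7, 0.4, 2.2]
opening: 0.0498
gripper_force: 1.4
wrist carton [ 0.5366 -0.2505 -0.1795] 1.58
 loose [ 0.0216 -0.0032 -0.0315] 3.26  mate [6.5600e-02 3.0000e-03 3.1285e+00] 0.14  loose in mate [ 0.0438  0.0068 -3.16  ]
scene carton [ 0.5388 -0.2527 -0.1785] 1.53
 loose [ 0.0186 -0.0028 -0.0111] 1.58  mate [0.0635 0.0036 3.1263] 1.2  loose in mate [ 0.0448  0.0071 -3.1373]
```

View pics/d_wrist.png

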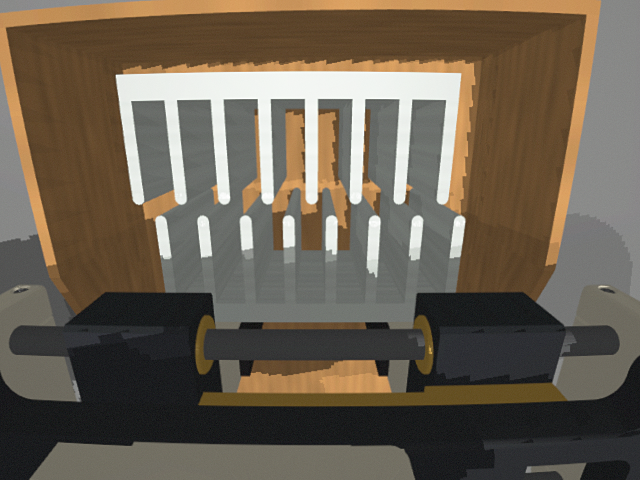

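The loose fin tips (row 222) sit midway between the mate's tips (row 198), and the offset is now 7 mm. Slide in along the mate's axis.

```bash
python3 -m crank '[[[0.002,-0.0004,0],[0,0,0],0.14],[[0.002,-0.0004,0],[0,0,0],0.14],[[0.002,-0.0004,0],[0,0,0],0.14],[[0.002,-0.0004,0],[0,0,0],0.14],[[0.002,-0.0004,0],[0,0,0],0.14],[[0.002,-0.0004,0],[0,0,0],0.14],[[0.002,-0.0004,0],[0,0,0],0.14],[[0.002,-0.0004,0],[0,0,0],0.14]]'; python3 look.py e 0.05
```

```text
clock: 11.8
tool_pos: [0.5392, -0.2561, 0.0235]
orientation: [180.0, 0.0, -11.0]
force: [-1.6, 0.7, 0.6]
opening: 0.0503
gripper_force: 1.0
wrist carton [ 0.5377 -0.2509 -0.1766] 1.45
 loose [ 0.0339 -0.0021  0.0248] 6.73  mate [6.6200e-02 1.6000e-03 3.1421e+00] 3.14  loose in mate [ 0.0323  0.0037 -3.1174]
scene carton [ 0.539  -0.2524 -0.1812] 1.41
 loose [ 0.0333 -0.0021  0.0017] 4.88  mate [6.5600e-02 2.3000e-03 3.1469e+00] 4.82  loose in mate [ 0.0324  0.0043 -3.1452]
```

```bash
python3 -m crank '[[[0.002,-0.0004,0],[0,0,0],0.14],[[0.002,-0.0004,0],[0,0,0],0.14],[[0.002,-0.0004,0],[0,0,0],0.14],[[0.002,-0.0004,0],[0,0,0],0.14],[[0.002,-0.0004,0],[0,0,0],0.14],[[0.002,-0.0004,0],[0,0,0],0.14],[[0.002,-0.0004,0],[0,0,0],0.14]]'; python3 -m crank '[[[0.001,-0.0002,0],[0,0,0],0.14],[[0.001,-0.0002,0],[0,0,0],0.14],[[0.001,-0.0002,0],[0,0,0],0.14],[[0.001,-0.0002,0],[0,0,0],0.14]]';python3 look.py f 0.06
```

```text
clock: 12.6
tool_pos: [0.5532, -0.2589, 0.0235]
orientation: [180.0, 0.0, -11.0]
force: [-1.7, -0.4, 1.0]
opening: 0.0499
gripper_force: 0.9
clock: 13.0
tool_pos: [0.5571, -0.2597, 0.0236]
orientation: [180.0, -0.0, -11.0]
force: [-2.2, 0.7, 0.9]
opening: 0.05
gripper_force: 0.9
wrist carton [ 0.5382 -0.251  -0.1768] 1.38
 loose [ 0.0529 -0.0005 -0.1043] 12.24  mate [ 6.6000e-02 -3.0000e-04  3.1295e+00] 10.04  loose in mate [ 1.3200e-02  3.0000e-04 -3.2338e+00]
scene carton [ 0.5388 -0.2525 -0.1774] 1.35
 loose [ 0.0522 -0.0004 -0.0181] 10.81  mate [ 6.5500e-02 -2.0000e-04  3.1296e+00] 11.37  loose in mate [ 1.3300e-02  4.0000e-04 -3.1477e+00]
```

View pics/f_wrist.png

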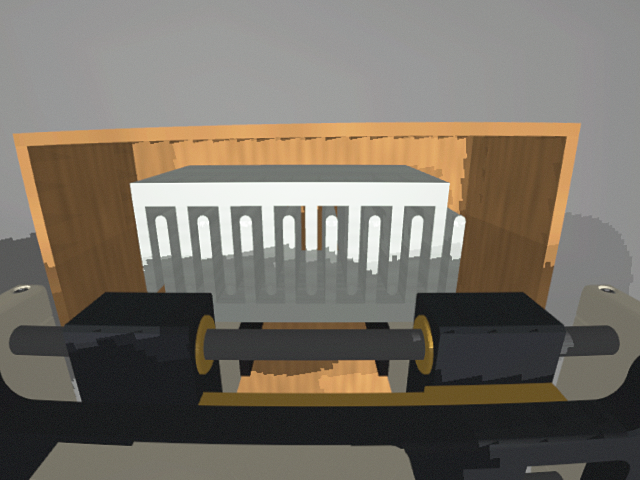

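The fins are nearly home: loose tips at row ~218, plate edge at row ~206, evenly spaced. Continue slowly, at 1 mm per row.

```bash
python3 -m crank '[[[0.001,-0.0002,0],[0,0,0],0.14],[[0.001,-0.0002,0],[0,0,0],0.14],[[0.001,-0.0002,0],[0,0,0],0.14],[[0.001,-0.0002,0],[0,0,0],0.14],[[0.001,-0.0002,0],[0,0,0],0.14],[[0.001,-0.0002,0],[0,0,0],0.14]]';python3 -m crank '[[[0.001,-0.0002,0],[0,0,0],0.14],[[0.001,-0.0002,0],[0,0,0],0.14],[[0.001,-0.0002,0],[0,0,0],0.14],[[0.001,-0.0002,0],[0,0,0],0.14],[[0.001,-0.0002,0],[0,0,0],0.14]]';python3 look.py g 0.06
```

```text
clock: 13.7
tool_pos: [0.562, -0.2608, 0.0235]
orientation: [180.0, 0.1, -11.1]
force: [-5.0, 1.5, 2.8]
opening: 0.0498
gripper_force: 2.8
clock: 14.2
tool_pos: [0.567, -0.2618, 0.0235]
orientation: [180.0, 0.1, -11.1]
force: [-5.6, 1.1, 4.0]
opening: 0.0499
gripper_force: 2.7
wrist carton [ 0.5384 -0.2511 -0.1765] 1.4
 loose [ 0.0436 -0.0009  0.0025] 26.33  mate [ 7.2500e-02 -8.0000e-04  3.1252e+00] 6.69  loose in mate [ 2.8800e-02  6.0000e-04 -3.1227e+00]
scene carton [ 0.539  -0.2524 -0.1804] 1.39
 loose [ 0.0426 -0.0007  0.0231] 28.37  mate [ 7.190e-02 -5.000e-04  3.145e+00] 8.12  loose in mate [ 0.0293  0.     -3.1219]
```

```bash
python3 -m crank '[[[0.001,-0.0002,0],[0,0,0],0.14],[[0.001,-0.0002,0],[0,0,0],0.14],[[0.001,-0.0002,0],[0,0,0],0.14],[[0.001,-0.0002,0],[0,0,0],0.14]]';python3 -m crank '[[[0.001,-0.0002,0],[0,0,0],0.14],[[0.0005,-0.0001,0],[0,0,0],0.14],[[0.0005,-0.0001,0],[0,0,0],0.14]]'; python3 -m crank '[[[0.0005,-0.0001,0],[0,0,0],0.14],[[0.0005,-0.0001,0],[0,0,0],0.14]]'
```

```text
clock: 14.7
tool_pos: [0.5712, -0.2626, 0.0235]
orientation: [180.0, 0.1, -11.1]
force: [-5.4, 1.8, 4.8]
opening: 0.0497
gripper_force: 2.7
clock: 15.0
tool_pos: [0.5732, -0.2631, 0.0235]
orientation: [180.0, 0.1, -11.1]
force: [-5.2, 0.1, 3.8]
opening: 0.05
gripper_force: 2.7
clock: 15.2
tool_pos: [0.5742, -0.2632, 0.0235]
orientation: [180.0, 0.1, -11.1]
force: [-5.2, 0.7, 3.8]
opening: 0.0501
gripper_force: 2.7
```

```bash
python3 -m crank '[[[0.0005,-0.0001,0],[0,0,0],0.14],[[0,0,0],[0,0,0],0.14]]'; python3 -m crank '[[[0.0005,-0.0001,0],[0,0,0],0.14],[[0,0,0],[0,0,0],0.14]]'; python3 look.py i 0.06; python3 - <<'E'
from h import *
for n in("wrist","scene"):
    z=np.load(f"i_{n}.npz");P,C,ok=z["P"],z["C"],z["ok"]
    k=fitcarton(P,C,ok,(.537,-.2505,-.178))[0]; s=silver(C)&ok&(abs(P[:,2]-.064)<.006)
    q=np.array([inframe(np.r_[a,0],k)[:2] for a in P[s,:2]]);q=q[(abs(q[:,1])<.075)&(q[:,0]<.102)]
    b=[(y,np.percentile(q[abs(q[:,1]-y)<.005,0],[1,99]).round(4)) for y in np.linspace(-.04,.045,6)]
    print(n,b)
E
```

```text
clock: 15.4
tool_pos: [0.5742, -0.2633, 0.0235]
orientation: [180.0, 0.1, -11.1]
force: [-6.6, 1.1, 4.7]
opening: 0.0502
gripper_force: 3.5
clock: 15.6
tool_pos: [0.5742, -0.2633, 0.0235]
orientation: [180.0, 0.2, -11.1]
force: [-8.0, 3.0, 6.7]
opening: 0.0499
gripper_force: 4.3
wrist carton [ 0.5387 -0.2511 -0.1766] 1.4
 loose [ 0.0462 -0.0006 -0.03  ] 30.74  mate [ 7.6400e-02 -9.0000e-04  3.1404e+00] 4.66  loose in mate [ 3.0200e-02 -3.0000e-04 -3.1704e+00]
scene carton [ 0.5389 -0.2523 -0.1797] 1.38
 loose [ 0.0444 -0.0042  0.0282] 32.7  mate [ 7.3700e-02 -5.0000e-04  3.1447e+00] 7.92  loose in mate [ 0.0294  0.0035 -3.1165]
wrist [(np.float64(-0.04), array([0.0478, 0.0973])), (np.float64(-0.023000000000000003), array([0.049 , 0.0976])), (np.float64(-0.006000000000000005), array([0.0493, 0.0977])), (np.float64(0.010999999999999989), array([0.0494, 0.0978])), (np.float64(0.02799999999999999), array([0.0487, 0.0974])), (np.float64(0.045), array([0.0618, 0.0975]))]
scene [(np.float64(-0.04), array([-1.0308,  0.0983])), (np.float64(-0.023000000000000003), array([-1.035 ,  0.1017])), (np.float64(-0.006000000000000005), array([-1.0366,  0.1017])), (np.float64(0.010999999999999989), array([-1.0397,  0.0945])), (np.float64(0.02799999999999999), array([-1.0428,  0.1015])), (np.float64(0.045), array([-1.0473,  0.0934]))]
```

The TCP has stopped and force is rising, so the pair is at the wall. The top spans x 0.049 to 0.098, about 50 mm deep, so it is nested. One small firm push, then back off and lift.

```bash
python3 -m crank '[[[0.001,-0.0002,0],[0,0,0],0.14],[[0,0,0],[0,0,0],0.14],[[0,0,0],[0,0,0],0.14]]'; python3 -m crank '[[[-0.004,0.0008,0],[0,0,0],0.14],[[-0.01,0.002,0],[0,0,0],0.14],[[-0.02,0.004,0],[0,0,0],0.14],[[0,0,0.04],[0,0,0],0.14],[[0,0,0.05],[0,0,0],0.14],[[0,0,0.05],[0,0,0],0.14],[[0,0,0.03],[0,0,0],0.14],[[0,0,0],[0,0,0],0.14],[[0,0,0],[0,0,0],0.14]]'; python3 look.py j 0.06; python3 - <<'E'
from h import *
z=np.load("j_wrist.npz");P,C,ok=z["P"],z["C"],z["ok"]
k=fitcarton(P,C,ok,(.537,-.2505,-.178))[0]; s=silver(C)&ok&(abs(P[:,2]-.064)<.006)
q=np.array([inframe(np.r_[a,0],k)[:2] for a in P[s,:2]]);q=q[(abs(q[:,1])<.075)&(q[:,0]<.102)&(q[:,0]>.03)]
for y in np.linspace(-.04,.045,6): print(y.round(3),np.percentile(q[abs(q[:,1]-y)<.005,0],[1,99]).round(4))
def cost(p): # joint fit: mate x,y,yaw + relative x,y,yaw
    t=lambda a:np.c_[np.cos(a[2])*CP[:,0]-np.sin(a[2])*CP[:,1]+a[0],np.sin(a[2])*CP[:,0]+np.cos(a[2])*CP[:,1]+a[1]]
    A=np.r_[t(p[:3]),t(p[3:])]
    return 1e6*((np.minimum(cKDTree(A).query(q)[0],.006)**2).mean()+(np.minimum(cKDTree(q).query(A[::3])[0],.006)**2).mean())
p0=np.array([.077,.003,np.pi,.069,-.0045,0]); 
r=minimize(cost,p0,method="Nelder-Mead",options=dict(initial_simplex=p0+np.vstack([np.zeros(6),np.diag([.003,.003,.03]*2)]),maxiter=1500))
print(r.x.round(4),r.fun,inframe(r.x[3:],r.x[:3]).round(4))
E
```

```text
clock: 16.0
tool_pos: [0.5743, -0.2633, 0.0234]
orientation: [-180.0, 0.3, -11.0]
force: [-11.0, 2.9, 7.8]
opening: 0.0498
gripper_force: 5.7
clock: 16.9
tool_pos: [0.5434, -0.2567, 0.1944]
orientation: [-180.0, -0.2, -11.0]
force: [-0.2, -0.8, -1.1]
opening: 0.0501
gripper_force: 0.0
wrist carton [ 0.5377 -0.2508 -0.1792] 1.72
 loose [ 0.0699 -0.004  -0.0034] 17.03  mate [ 7.6400e-02 -8.0000e-04  3.1441e+00] 4.94  loose in mate [ 6.5000e-03  3.1000e-03 -3.1475e+00]
scene carton [ 0.5388 -0.2526 -0.1796] 1.48
 loose [ 0.0441 -0.0014  0.0124] 32.01  mate [ 7.3700e-02 -3.0000e-04  3.1463e+00] 8.11  loose in mate [ 2.9600e-02  1.0000e-03 -3.1339e+00]
-0.04 [0.0493 0.0987]
-0.023 [0.0502 0.0989]
-0.006 [0.0505 0.0991]
0.011 [0.0507 0.0993]
0.028 [0.0502 0.0996]
0.045 [0.0505 0.1   ]
[ 7.8300e-02  2.6000e-03  3.1271e+00  7.1200e-02 -4.4000e-03 -1.5700e-02] 0.2266846449417634 [ 0.0069  0.0071 -3.1428]
```

View pics/j_wrist.png

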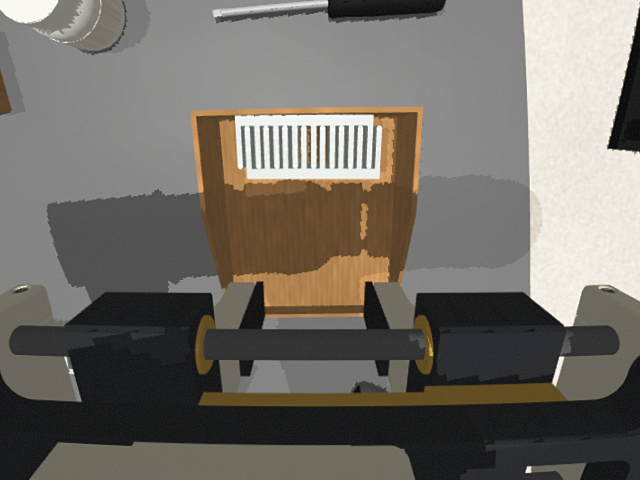

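The pair at (310,147) is interlaced and against the back wall. The fit gives mate x 0.078 m, yaw off by 0.015 rad, relative x 0.007 m, y 0.007 m and angle 0.001 rad. All are within limits and the gripper is clear, so I'll hand it in.

```bash
python3 -c "
from plant import close_job; print(close_job())"
```

```text
the job is handed in; nothing more can be done
None
```

I handed the job in at about 17 s: the matching heat sink is fully nested into its mate, and the pair stands square against the carton's back wall. The last wrist-camera fit puts it within all the limits, but the hand-in returned no verdict.

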